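# Release the latched creamer case and serve a pod

### The arm

A 6-joint arm with a two-finger parallel gripper is mounted at the origin on a cart in front of the work surface, level with it; the furniture and walls round the work are solid. World frame = base frame: x ahead of the robot, y to its left, z up, the work surface at z = 0. Lengths are in m, angles in rad, forces in N, time in s.
With the tool pointing down it reaches from about 0.3 to 0.75 m from the base axis. Payload 8.5 kg.
Tool frame: the origin (TCP) lies midway between the tips of the shut fingers; the grasp point (between the pads) lies 19 mm behind it; z points along the fingers, y is the line along which they close (so a half turn about z gives the same grasp; the last joint's range is limited). The gripper opens to 88 mm and grips with 3 to 60 N. Pads are 18 mm wide; open, the fingers measure 123 mm over their backs; the gripper's body (75 mm by 187 mm) begins 45 mm behind the grasp point.
Start: joints at [1.117, 0.381, 1.297, -0, 1.464, -0.215], TCP at [0.13, 0.534, 0.239] pointing down, gripper open.
Joint ranges: [-3.11, 3.11], [-0.89, 2.33], [0.22, 2.48], [-1.42, 4.56], [0.17, 2.85], [-2.88, 2.88]. Speed limits (rad/s): [2.39, 2.39, 3.14, 3.14, 3.14, 3.14].

### API

Orientations are given as a rotation vector (axis times angle).
In Python, from cell import manip gives the robot as it stands.
- The arm moves only by the tool play_rows, never from a script. Its argument "motion" is a list of rows, each a list of 3 entries, a list of its own where there are three numbers: the opening, from -1 (shut) to 1 (fully open), then the shift along the tool's x, y, z normalised to -1 to 1, where 1 is 400 mm, then the turn about the tool's z normalised to -1 to 1, where 1 is 30 degrees. A call has 1 to 8 rows; each row shifts and turns the commanded pose from where the row before left it, along the tool's axes as they then stand; what a row does not reach is not made up. A row lasts 1/8 s, in which the tool goes at most 62.5 mm and 10.7 degrees, less where a joint would pass 70% of its speed; a pose out of reach is approached as far as the arm can. A call with a number of a shift or a turn outside -1 to 1 is refused whole. A call with a gripper value outside its range is refused whole. The fingers move at their own pace and stop on an object; "grip_force" is the grip in N (left out, the last holds). Time passes only in rows, so rows that do not move let the fingers close. It gives the time, the measured TCP pose, the force, the opening and the grip force at its end, in the units of the state.
- manip.get_state(): the state, without advancing time (a new reading comes with each control period).
- manip.read_camera(name): name is "side" or "top"; returns the picture (480x640x3 uint8, red, green, blue); there is no depth.
- manip.calibration(name): a dict with "camera_matrix" (3x3 intrinsics, pixels), "R" (3x3) and "t" (3): a world point X has camera coordinates R X + t. Camera axes: x right, y down, z forward; pixel columns grow to the right and rows downward; lengths in m; the calibration is good to about 2 mm. A picture is of the moment at which its call begins. calibration takes no time and is no camera call.
- manip.finish_job(): hands the job in; it is judged then, once.
The state is a dict: "clock": time; "joints": joint angles; "dq": joint speeds; "effort": joint torques, N m; "tcp_pos": TCP position; "tcp_rot": TCP orientation; "contact_force": force on the tool from outside, world axes, zero at the start; "wrist_torque": the same for the moment, N m; "grip_width": finger opening in m; "finger_force": force on a finger pad.
Only numpy, scipy, OpenCV 4.12 (cv2) and the standard library are available. Lean on these libraries where they do the work, as an engineer would, in place of code of your own. Each camera call takes 0.05 s, during which the arm holds its last target. There are 200 camera calls.

### The job

Turn the red latch on the creamer case a full quarter turn counter-clockwise so that the clear lid pops up, push the lid back past upright until it rests open, then take the creamer pod out of the case and set it down upright on the small wooden tray (do not drop it in). Leave the lid open and do not disturb the other things on the counter.

Things in the scene. Friction and masses are not known exactly. Their poses are not given: they have to be found in the camera images.
- case: Low creamer case fixed to the worktop: grey plinth, aluminium walls, clear lid. Outside 150 (x) x 160 (y) x 65 mm high, walls 6 mm; inner floor 22 mm above the worktop (well 138 x 148 mm, 43 mm deep). Origin: centre of the underside, on the worktop. Its -x side is the front, towards the robot; +y is its left.
- case_lid (a joint): Clear lid (150 x 160 x 6 mm, 0.15 kg), hinged on the case's rear (+x) top edge. 0 = closed, grows in rad as the front edge rises; 1.57 upright; stop at 2.0, where it rests leaning back by its own weight. Latched it stays at 0; once released, a spring pin in the case pops it up to about 0.8, where it rests; let go between there and upright it sinks back to 0.8.
- lid_hinge (a point): Middle of the lid's hinge line: rear top edge of the case, 75 mm behind (+x) its centre, 65 mm above the worktop.
- lid_edge (a point): On the lid's free front edge (black rounded lip, 9 mm thick, 90 mm wide, centred here), 30 mm to the right of its middle, 150 mm from the hinge line, 68 mm above the worktop when closed; moves with the lid. About 2 N pushed there along its arc swings the popped-up lid on.
- latch (a joint): Quarter-turn cam latch: red wing knob on the lid, turning about an upright axis. 0 = locked (long wing points back to the hinge), grows in rad counter-clockwise seen from above to a stop at 1.57 = released (long wing points to the case's left, +y). May start at 0 to 0.25. Frees the lid only beyond about 1.35. Stays where left; 0.05 N m turns it.
- latch_axis (a point): On the latch's axis at half the wing's height, 90 mm above the worktop, lid closed (case x -37, y +35 mm). The wing is an upright blade 10 mm thick, 78 to 102 mm above the worktop, reaching 44 mm from the axis on the long side, 8 mm on the other; a round hub under it, radius 13 mm, ends 86 mm above the worktop.
- wing_tip (a point): End of the latch's long wing, 44 mm from the axis at the same height.
- pod: White single-portion creamer pod with a foil top, standing inside the case on its floor: 38 (x) x 45 (y, with its pull tab) x 21 mm, 15 g, widest at the top rim. Origin: centre of its underside; z up.
- tray: Small fixed square wooden serving tray left of the case, in front of the tall drink dispenser (keep the gripper clear of it), 120 x 120 mm, rim 12 mm high and 4 mm thick, inner floor 4 mm above the worktop. Origin: centre of its underside.
- creamer_4: Bystander: creamer pod lying on the open worktop behind the case, 39x42x21 mm; origin at its underside.
- tumblers_13: Bystander: single upturned clear tumbler, 70 mm across, 98 mm high; origin at its underside.
- shaker: Bystander: shaker with a grey top, 44 mm across, 90 mm high; origin at its underside.
- mug: Bystander: white upturned mug, 86x114x94 mm, far left; origin at its underside.
- cup_a: Bystander: white ribbed cup upside down, 70 mm across, 60 mm high, at the left; origin at its underside.
- cup_b: Bystander: a second such cup, at the back; origin at its underside.
- spare_pod: Bystander: creamer pod standing on the worktop left of the tray, 46x38x21 mm; origin at its underside.

How it is judged:
By the outcome, as a careful person would: the job done as asked, in the order asked, and still so for the second after the job is handed in, with the robot touching nothing.
It also fails if it takes over 72 s, if anything falls off the work surface, if the arm or the gripper's body presses on something with over 40 N, if the wrist force passes 120 N, or if a joint passes its speed limit or range.

## Working session

There is one attempt and no reset: what is moved stays moved. The work goes in short steps, Python scripts to look and compute and a tool call to move; the robot and the scene stay as the last step left them, time stands still between calls to the robot, and variables do not carry over. Pictures are saved under pics/ and viewed, at most 10 in all, crops included, and the job is handed in when it is done.

Besides the shell and the picture viewer there is one more tool, called after "Call:" as name([rows], argument=value, ...), one row to a line, values as JSON. play_rows: Moves the arm, as the interface text tells. Scaled input: -1 to 1 covers 400 mm each way for a shift and 30 degrees each way for a turn. Its arguments: {"type":"object","properties":{"motion":{"type":"array"},"grip_force":{"type":"number"}},"required":["motion"]}

```bash
ls; mkdir -p pics
cat > h.py <<'E'
import numpy as np,cv2
from cell import manip
def ray(cam,u,v):
    c=manip.calibration(cam);K,R,t=[np.array(c[k]) for k in("camera_matrix","R","t")]
    d=R.T@np.linalg.inv(K)@np.array([u,v,1.]);return -R.T@t,d
def onz(cam,u,v,z):
    o,d=ray(cam,u,v);return o+d*(z-o[2])/d[2]
def proj(cam,X):
    c=manip.calibration(cam);K,R,t=[np.array(c[k]) for k in("camera_matrix","R","t")]
    p=K@(R@np.array(X)+t);return p[:2]/p[2]
def tri(a,b):
    o1,d1=ray("top",*a);o2,d2=ray("side",*b)
    A=np.stack([d1,-d2],1);s=np.linalg.lstsq(A,o2-o1,rcond=None)[0]
    p,q=o1+d1*s[0],o2+d2*s[1];return (p+q)/2,np.linalg.norm(p-q)
E
python3 - <<'E'
from h import *
np.set_printoptions(precision=3,suppress=True)
for n in("top","side"):
    im=manip.read_camera(n);cv2.imwrite(f"pics/{n}0.png",im[:,:,::-1])
    print(n,ray(n,320,240))
print(manip.get_state())
E
```

```text
pics
top (array([0.516, 0.247, 1.473]), array([ 0.064, -0.026, -0.998]))
side (array([ 0.373, -0.887,  0.996]), array([ 0.162,  0.776, -0.61 ]))
{'clock': 0.1, 'joints': array([ 1.117,  0.381,  1.298,  0.   ,  1.464, -0.215]), 'dq': array([-0.   , -0.002, -0.001, -0.   , -0.001,  0.001]), 'effort': array([  0.003, -43.865, -22.491,   0.071,   0.034,  -0.   ]), 'tcp_pos': array([0.13 , 0.534, 0.238]), 'tcp_rot': array([-0.374, -3.119,  0.002]), 'contact_force': array([ 0.144,  0.195, -0.38 ]), 'wrist_torque': array([ 0.008, -0.029,  0.015]), 'finger_force': 0.0, 'grip_width': 0.08809502339207796}
```

View pics/top0.png

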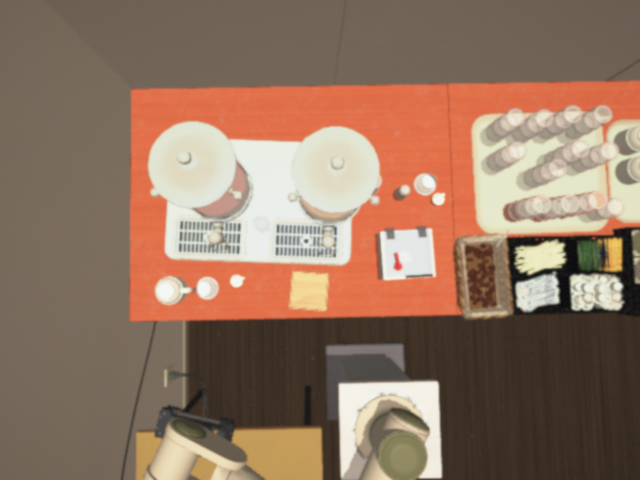

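View pics/side0.png

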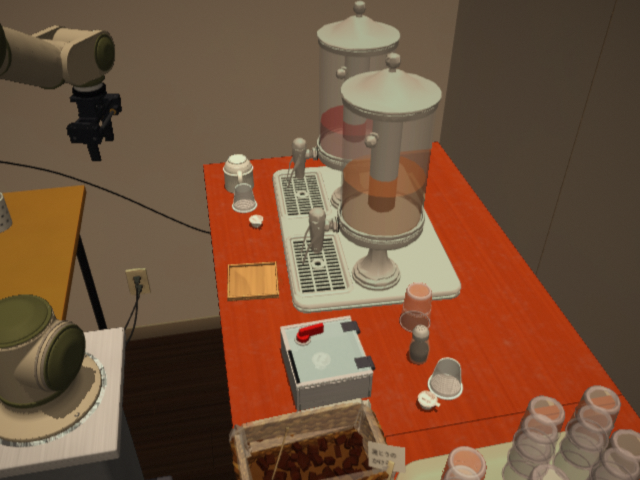

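The top view shows the case at (407,255), red latch at about (397,262) and tray at (309,291). The side view shows the case lid at (325,350), latch at (310,332), tray at (253,281) and the pod inside at about (322,358). I'll take zoomed crops of the case next.

Run:
```python
from h import *
np.set_printoptions(precision=4,suppress=True)
t=cv2.imread("pics/top0.png");s=cv2.imread("pics/side0.png")
a=cv2.resize(t[220:290,365:445],None,fx=5,fy=5,interpolation=cv2.INTER_CUBIC)
b=cv2.resize(s[310:410,270:380],None,fx=3.6,fy=3.6,interpolation=cv2.INTER_CUBIC)
h=max(a.shape[0],b.shape[0])
a=cv2.copyMakeBorder(a,0,h-a.shape[0],0,0,0);b=cv2.copyMakeBorder(b,0,h-b.shape[0],0,0,0)
cv2.imwrite("pics/crop0.png",np.hstack([a,b]))
print(a.shape,b.shape)
c=manip.calibration("top");print(c["camera_matrix"])
# latch red mask
for n,im,(y0,y1,x0,x1) in(("top",t,(225,285,380,440)),("side",s,(315,350,285,340))):
    hsv=cv2.cvtColor(im,cv2.COLOR_BGR2HSV)[y0:y1,x0:x1]
    m=((hsv[...,0]<6)|(hsv[...,0]>172))&(hsv[...,1]>190)
    m=m.astype(np.uint8);nl,l,st,ce=cv2.connectedComponentsWithStats(m)
    k=1+np.argmax(st[1:,4]);p=np.argwhere(l==k)[:,::-1]+[x0,y0]
    print(n,st[1:],p.mean(0),cv2.minAreaRect(p.astype(np.float32)))
# tray mask (yellowish)
for n,im in(("top",t),("side",s)):
    hsv=cv2.cvtColor(im,cv2.COLOR_BGR2HSV)
    m=((hsv[...,0]>10)&(hsv[...,0]<25)&(hsv[...,1]>90)&(hsv[...,2]>110)).astype(np.uint8)
    r=(285,262,335,315) if n=="top" else (220,255,285,305)
    q=np.zeros_like(m);q[r[1]:r[3],r[0]:r[2]]=m[r[1]:r[3],r[0]:r[2]]
    p=np.argwhere(q)[:,::-1].astype(np.float32);R=cv2.minAreaRect(p);print(n,"tray",R)
    bx=cv2.boxPoints(R)
    print([onz(n,*x,0.012)[:2] for x in bx],onz(n,*R[0],0.012))
```

```text
(360, 400, 3) (360, 396, 3)
[[451.1722   0.     311.8606]
 [  0.     451.1722 238.2491]
 [  0.       0.       1.    ]]Traceback (most recent call last):
  File "<stdin>", line 16, in <module>
    return _wrapfunc(a, 'argmax', axis=axis, out=out, **kwds)
    return bound(*args, **kwds)
ValueError: attempt to get argmax of an empty sequence
```

View pics/crop0.png

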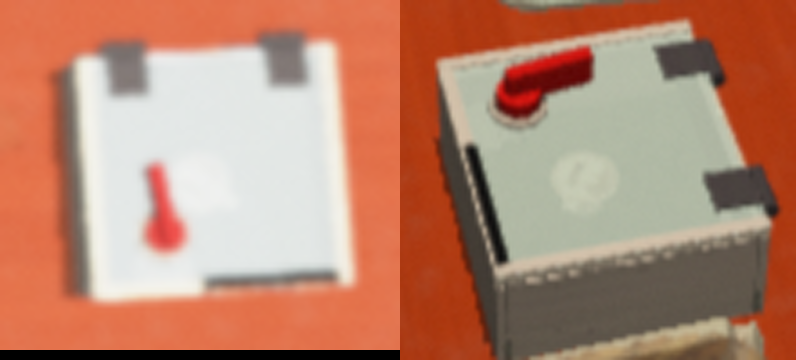

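The crops show case rim corners at (73,60), (333,42), (353,283) and (93,297) in the top crop. The latch wing is near-locked, with its hub at (166,232) and tip at (155,166). The pod is under the lid at (205,183) in the top crop and (183,180) in the side crop.

Run:
```python
from h import *
np.set_printoptions(precision=4,suppress=True)
t=cv2.imread("pics/top0.png");s=cv2.imread("pics/side0.png")
T=lambda c:((c[0]+.5)/5-.5+365,(c[1]+.5)/5-.5+220)
S=lambda c:((c[0]+.5)/3.6-.5+270,(c[1]+.5)/3.6-.5+310)
# rear-left, rear-right, front-right, front-left
tc=[(73,60),(333,42),(353,283),(93,297)];sc=[(290,22),(370,218),(100,270),(40,62)]
P=[]
for a,b in zip(tc,sc):
    p,e=tri(T(a),S(b));P.append(p);print(p,e,onz("top",*T(a),.065)[:2],onz("side",*S(b),.065)[:2])
for nm,pts in(("tri",np.array(P)),("top",np.array([onz("top",*T(a),.065) for a in tc])),("side",np.array([onz("side",*S(a),.065) for a in sc]))):
    ax=(pts[0]+pts[1]-pts[2]-pts[3]);ay=(pts[0]+pts[3]-pts[1]-pts[2])
    print(nm,"c",pts.mean(0),"yaw",np.arctan2(ax[1],ax[0]),np.arctan2(-ay[0],ay[1]),np.linalg.norm(ax)/2,np.linalg.norm(ay)/2)
print("hub",tri(T((166,232)),S((120,95))),onz("top",*T((166,232)),.1),"tip",tri(T((155,166)),S((190,60))))
print("pod",tri(T((207,183)),S((183,178))),onz("top",*T((207,183)),.043),onz("side",*S((183,178)),.043))
for n,im in(("top",t),("side",s)):
    hsv=cv2.cvtColor(im,cv2.COLOR_BGR2HSV)
    r=(285,262,335,315) if n=="top" else (220,255,285,305)
    m=((hsv[...,0]>10)&(hsv[...,0]<25)&(hsv[...,1]>70)&(hsv[...,2]>90)).astype(np.uint8)
    q=np.zeros_like(m);q[r[1]:r[3],r[0]:r[2]]=m[r[1]:r[3],r[0]:r[2]]
    p=np.argwhere(q)[:,::-1].astype(np.float32);R=cv2.minAreaRect(p);print(n,"tray",R)
    print([onz(n,*x,0.012)[:2] for x in cv2.boxPoints(R)],onz(n,*R[0],0.012))
im=t; 
for n,im,c in(("top",t,(397,262)),("side",s,(303,336))): print(im[c[1],c[0]],cv2.cvtColor(im,cv2.COLOR_BGR2HSV)[c[1],c[0]])
```

```text
[0.6297 0.0248 0.0669] 0.0013173756975162472 [0.6292 0.0246] [0.6309 0.0266]
[ 0.6354 -0.1357  0.0762] 0.002435083120577666 [ 0.6376 -0.139 ] [ 0.6374 -0.1265]
[ 0.4874 -0.1426  0.0775] 0.0009742063639117008 [ 0.4867 -0.146 ] [ 0.4895 -0.1325]
[0.4812 0.0174 0.071 ] 4.439091080536845e-05 [0.481  0.0164] [0.4818 0.0232]
tri c [ 0.5584 -0.059   0.0729] yaw 0.04812755398312908 0.03745893010153272 0.1484857477554783 0.16056066872001046
top c [ 0.5586 -0.061   0.065 ] yaw 0.050702146120826984 0.04309873347324836 0.14975119429675016 0.16320214803748967
side c [ 0.5599 -0.0523  0.065 ] yaw 0.031729247324936205 0.04574789078174845 0.1485721969647186 0.15458464406821912
hub (array([ 0.5201, -0.027 ,  0.0815]), np.float64(0.0008348354316089294)) [ 0.5204 -0.0234  0.1   ] tip (array([ 0.561 , -0.0193,  0.0932]), np.float64(0.00010514749600451327))
pod (array([ 0.5499, -0.0612,  0.0443]), np.float64(0.0024923993114322023)) [ 0.5512 -0.0617  0.043 ] [ 0.5489 -0.06    0.043 ]
top tray ((308.8318786621094, 286.5221252441406), (38.31494140625, 47.228492736816406), 3.814074993133545)
[array([0.3901, 0.316 ]), array([0.541 , 0.3036]), array([0.5305, 0.1801]), array([0.3796, 0.1934])] [0.46   0.2483 0.012 ]
side tray ((251.77435302734375, 280.61505126953125), (36.452415466308594, 51.618743896484375), 86.18592071533203)
[array([0.3858, 0.3144]), array([0.5121, 0.3027]), array([0.4981, 0.1706]), array([0.3804, 0.1824])] [0.4437 0.2403 0.012 ]
[ 73  77 223] [  1 172 223]
[ 12  15 170] [  1 237 170]
```

```bash
cat >> h.py <<'E'
from scipy.spatial.transform import Rotation as Ro
import math
def plan(x,y,z,yaw=None,nmin=1,start=None):
    """rows to TCP (m) and azimuth of tool y (deg), tool down"""
    s=manip.get_state();p=np.array(s["tcp_pos"]) if start is None else np.array(start[:3])
    M=Ro.from_rotvec(s["tcp_rot"]).as_matrix();ya=math.degrees(math.atan2(M[1,1],M[0,1])) if start is None else start[3]
    if yaw is None: yaw=ya
    d=np.array([x,y,z])-p;dy=yaw-ya
    n=max(nmin,math.ceil(np.linalg.norm(d)/.058),math.ceil(abs(dy)/10))
    print("from",p.round(4),round(ya,2),"tilt",M[:,2].round(3),"q",np.array(s["joints"]).round(2),"F",np.array(s["contact_force"]).round(1),"g",round(s["grip_width"],4),"t",s["clock"])
    for i in range(n):
        a=math.radians(ya+dy*i/n)
        Y=np.array([math.cos(a),math.sin(a),0]);Z=np.array([0,0,-1.]);X=np.cross(Y,Z)
        v=np.array([X@d,Y@d,Z@d])/n/.4
        print([v.round(3).tolist(),round(-dy/n/30,3)])
E
python3 - <<'E'
from h import *
plan(.5195,-.026,.2,-79.4)
t=cv2.imread("pics/top0.png");hsv=cv2.cvtColor(t,cv2.COLOR_BGR2HSV)
print("tray",[onz("top",*c,.012).round(4) for c in((292,272),(328,273),(327,310),(290,308))])
print(hsv[260:314:3,309].tolist());print(hsv[290,284:336:3].tolist())
E
```

```text
from [0.13   0.5342 0.2382] 76.32 tilt [-0.001 -0.001 -1.   ] q [ 1.12  0.38  1.3   0.    1.46 -0.22] F [ 0.1  0.2 -0.4] g 0.0881 t 0.1
[[-0.08, -0.071, 0.006], 0.324]
[[-0.091, -0.056, 0.006], 0.324]
[[-0.099, -0.04, 0.006], 0.324]
[[-0.104, -0.023, 0.006], 0.324]
[[-0.107, -0.005, 0.006], 0.324]
[[-0.106, 0.013, 0.006], 0.324]
[[-0.102, 0.031, 0.006], 0.324]
[[-0.095, 0.048, 0.006], 0.324]
[[-0.086, 0.063, 0.006], 0.324]
[[-0.074, 0.077, 0.006], 0.324]
[[-0.06, 0.088, 0.006], 0.324]
[[-0.044, 0.097, 0.006], 0.324]
[[-0.027, 0.103, 0.006], 0.324]
[[-0.009, 0.106, 0.006], 0.324]
[[0.009, 0.106, 0.006], 0.324]
[[0.027, 0.103, 0.006], 0.324]
tray [array([0.5077, 0.3018, 0.012 ]), array([0.5023, 0.1856, 0.012 ]), array([0.3839, 0.1913, 0.012 ]), array([0.3926, 0.31  , 0.012 ])]
[[33, 12, 234], [17, 44, 214], [7, 167, 226], [8, 167, 223], [13, 129, 225], [22, 93, 244], [23, 92, 244], [22, 96, 244], [20, 102, 243], [21, 100, 243], [21, 95, 244], [21, 98, 243], [19, 105, 240], [19, 104, 242], [19, 105, 241], [20, 102, 243], [19, 107, 237], [8, 168, 224]]
[[8, 170, 229], [8, 170, 228], [12, 139, 227], [20, 101, 242], [21, 99, 244], [21, 99, 244], [21, 97, 244], [21, 98, 244], [22, 95, 244], [22, 94, 244], [22, 94, 244], [22, 94, 244], [22, 96, 244], [22, 95, 244], [18, 112, 236], [8, 164, 229], [8, 168, 229], [8, 169, 229]]
```

Call:
play_rows([
  [0, [-0.08, -0.071, 0.006], 0.324],
  [0, [-0.091, -0.056, 0.006], 0.324],
  [0, [-0.099, -0.04, 0.006], 0.324],
  [0, [-0.104, -0.023, 0.006], 0.324],
  [0, [-0.107, -0.005, 0.006], 0.324],
  [0, [-0.106, 0.013, 0.006], 0.324],
  [0, [-0.102, 0.031, 0.006], 0.324],
  [0, [-0.095, 0.048, 0.006], 0.324],
])

```text
clock: 1.1
tcp_pos: [0.3257, 0.2528, 0.2194]
tcp_rot: [-2.255, -2.187, 0.0]
contact_force: [-0.1, -0.5, 0.5]
grip_width: 0.0441
finger_force: 0.0
```

Call:
play_rows([
  [0, [-0.086, 0.063, 0.006], 0.324],
  [0, [-0.074, 0.077, 0.006], 0.324],
  [0, [-0.06, 0.088, 0.006], 0.324],
  [0, [-0.044, 0.097, 0.006], 0.324],
  [0, [-0.027, 0.103, 0.006], 0.324],
  [0, [-0.009, 0.106, 0.006], 0.324],
  [0, [0.009, 0.106, 0.006], 0.324],
  [0, [0.027, 0.103, 0.006], 0.324],
])

```text
clock: 2.1
tcp_pos: [0.5213, -0.0265, 0.2]
tcp_rot: [-3.128, -0.287, 0.001]
contact_force: [0.0, 0.6, -0.2]
grip_width: 0.0437
finger_force: 0.0
```

Run:
```python
from h import *
plan(.5195,-.026,.091,-79.4)
t=manip.read_camera("top")[:,:,::-1];s=manip.read_camera("side")[:,:,::-1]
b=cv2.resize(s[250:410,220:390],None,fx=3.5,fy=3.5,interpolation=cv2.INTER_CUBIC);cv2.imwrite("pics/c1.png",b)
```

```text
from [ 0.5213 -0.0265  0.2   ] -79.53 tilt [-0.001  0.    -1.   ] q [-0.28  0.36  1.44  0.    1.34  1.11] F [ 0.   0.6 -0.2] g 0.0437 t 2.1
[[-0.002, -0.001, 0.136], -0.002]
[[-0.002, -0.001, 0.136], -0.002]
```

View pics/c1.png

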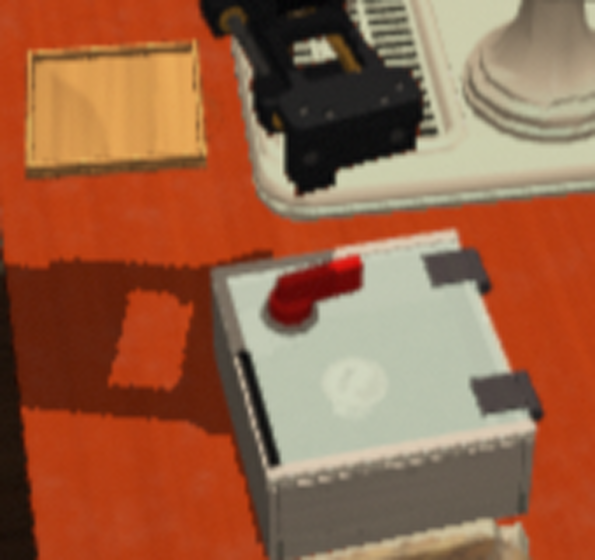

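The gripper hovers above the latch (finger at (305,185)) and the wing runs from (290,310) to (350,270). Next I descend and grip.

Call:
play_rows([
  [0, [-0.002, -0.001, 0.136], 0],
  [0, [-0.002, -0.001, 0.136], 0],
  [0, [0, 0, 0], 0],
  [-1, [0, 0, 0], 0],
  [-1, [0, 0, 0], 0],
  [-1, [0, 0, 0], 0],
], grip_force=20)

```text
clock: 2.95
tcp_pos: [0.5196, -0.0248, 0.0929]
tcp_rot: [3.127, 0.296, 0.004]
contact_force: [-0.1, -0.2, -0.2]
grip_width: 0.0164
finger_force: 0.0
```

Run:
```python
from h import *
s=manip.get_state();print(s["wrist_torque"],s["finger_force"])
plan(.5195,-.026,.091,4.5)
```

```text
[0.00174829 0.1776062  0.0592391 ] 0.0
from [ 0.5196 -0.0248  0.0929] -79.19 tilt [ 0.002 -0.001 -1.   ] q [-0.28  0.49  1.6   0.    1.06  1.11] F [-0.1 -0.2 -0.2] g 0.0164 t 2.95
[[-0.0, 0.0, 0.001], -0.31]
[[-0.0, 0.0, 0.001], -0.31]
[[-0.0, 0.0, 0.001], -0.31]
[[-0.0, 0.0, 0.001], -0.31]
[[-0.0, 0.0, 0.001], -0.31]
[[-0.0, 0.0, 0.001], -0.31]
[[-0.0, 0.0, 0.001], -0.31]
[[-0.0, 0.0, 0.001], -0.31]
[[-0.0, 0.0, 0.001], -0.31]
```

Call:
play_rows([
  [-1, [0, 0, 0.004], 0],
  [-1, [0, 0, 0], 0],
  [-1, [0, 0, 0], 0],
])

```text
clock: 3.32
tcp_pos: [0.5196, -0.0264, 0.0909]
tcp_rot: [3.124, 0.295, 0.003]
contact_force: [-1.1, -9.4, 2.7]
grip_width: 0.0095
finger_force: 20.0
```

Call:
play_rows([
  [-1, [0, 0, 0], -0.31],
  [-1, [0, 0, 0], -0.31],
  [-1, [0, 0, 0], -0.31],
  [-1, [0, 0, 0], -0.31],
  [-1, [0, 0, 0], -0.31],
  [-1, [0, 0, 0], -0.31],
  [-1, [0, 0, 0], -0.31],
  [-1, [0, 0, 0], -0.2],
])

```text
clock: 4.32
tcp_pos: [0.5201, -0.0267, 0.0909]
tcp_rot: [2.365, 2.06, -0.0]
contact_force: [-0.1, -10.6, 2.6]
grip_width: 0.0099
finger_force: 20.0
```

Run:
```python
from h import *
s=manip.get_state();print(s["wrist_torque"],s["finger_force"])
plan(.5195,-.026,.091,4.)
```

```text
[-1.6050048   0.03295574 -0.10049852] 20.015799701213837
from [ 0.5201 -0.0267  0.0909] -7.88 tilt [ 0.003 -0.004 -1.   ] q [-0.28  0.49  1.6  -0.    1.05 -0.14] F [ -0.1 -10.6   2.6] g 0.0099 t 4.325
[[0.001, -0.001, -0.0], -0.198]
[[0.001, -0.001, -0.0], -0.198]
```

Call:
play_rows([
  [-1, [-0.003, 0, 0], -0.18],
  [-1, [0, 0, 0], -0.1],
  [-1, [0, 0, 0], -0.08],
  [-1, [0, 0, 0], 0],
])

```text
clock: 4.82
tcp_pos: [0.5201, -0.027, 0.0909]
tcp_rot: [2.166, 2.27, 0.002]
contact_force: [2.9, -5.3, 0.8]
grip_width: 0.0098
finger_force: 20.0
```

Run:
```python
from h import *
s=manip.get_state();print(s["wrist_torque"],s["finger_force"])
plan(.52,-.026,.26,4.)
```

```text
[-0.77010139 -0.29798562 -0.0516077 ] 20.017200708389282
from [ 0.5201 -0.027   0.0909] 2.7 tilt [ 0.004 -0.002 -1.   ] q [-0.28  0.49  1.6  -0.    1.05 -0.33] F [ 2.9 -5.3  0.8] g 0.0098 t 4.825
[[0.001, -0.0, -0.141], -0.014]
[[0.001, -0.0, -0.141], -0.014]
[[0.001, -0.0, -0.141], -0.014]
```

Call:
play_rows([
  [-1, [0, 0, 0], -0.1],
  [-1, [0, 0, 0], 0],
  [-1, [0, 0, 0], 0],
  [0, [0, 0, 0], 0],
  [0, [0, 0, 0], 0],
  [0, [0, 0, -0.1], 0],
  [0, [0, 0, -0.15], 0],
  [0, [0, 0, -0.15], 0],
])

```text
clock: 5.82
tcp_pos: [0.5183, -0.0256, 0.2516]
tcp_rot: [-2.107, -2.329, 0.001]
contact_force: [1.2, -0.5, 0.0]
grip_width: 0.0443
finger_force: 0.0
```

Call:
play_rows([
  [-1, [0, 0, -0.05], 0],
  [-1, [0, 0, 0], 0],
  [-1, [0, 0, 0], 0],
])

```text
clock: 6.2
tcp_pos: [0.5183, -0.0257, 0.2685]
tcp_rot: [-2.106, -2.327, 0.002]
contact_force: [0.4, 0.3, -0.4]
grip_width: 0.0159
finger_force: 0.0
```

Run:
```python
from h import *
plan(.46,-.09,.26,2)
s=manip.read_camera("side")[:,:,::-1]
b=cv2.resize(s[210:410,220:420],None,fx=3,fy=3,interpolation=cv2.INTER_CUBIC);cv2.imwrite("pics/c2.png",b)
```

```text
from [ 0.5183 -0.0257  0.2685] 5.71 tilt [-0.003  0.001 -1.   ] q [-0.28  0.31  1.32  0.    1.51 -0.38] F [ 0.4  0.3 -0.4] g 0.0159 t 6.2
[[-0.073, -0.081, 0.011], 0.062]
[[-0.075, -0.078, 0.011], 0.062]
```

View pics/c2.png

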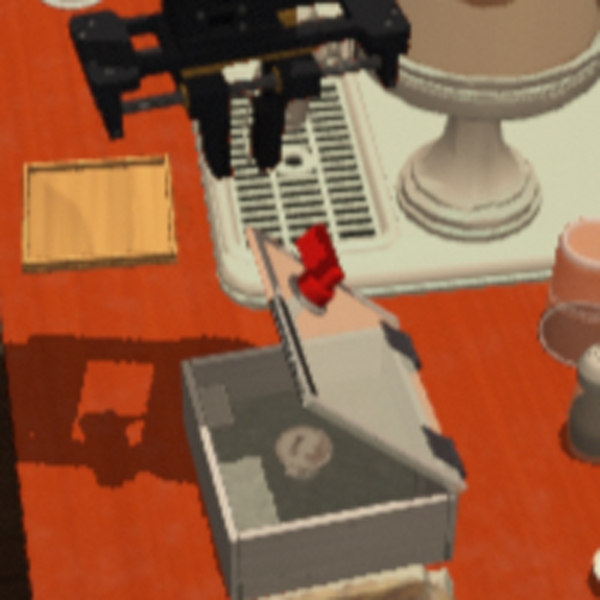

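The lid popped to about 0.8: its free edge runs (250,230) to (310,400), and the latch wing now points left. The pod is visible at (303,450).

Run:
```python
from h import *
plan(.465,-.09,.26,-87.4)
print(); plan(.465,-.09,.15,start=(.465,-.09,.26,-87.4))
pts=[(.465,.15),(.505,.150),(.54,.164),(.575,.18),(.61,.19),(.64,.192),(.665,.19)]
```

```text
from [ 0.5183 -0.0257  0.2683] 5.7 tilt [-0.003  0.001 -1.   ] q [-0.28  0.31  1.32 -0.    1.51 -0.38] F [-0.   0.1 -0.6] g 0.0123 t 6.25
[[-0.015, -0.015, 0.002], 0.31]
[[-0.017, -0.012, 0.002], 0.31]
[[-0.019, -0.009, 0.002], 0.31]
[[-0.02, -0.006, 0.002], 0.31]
[[-0.021, -0.003, 0.002], 0.31]
[[-0.021, 0.0, 0.002], 0.31]
[[-0.021, 0.004, 0.002], 0.31]
[[-0.02, 0.007, 0.002], 0.31]
[[-0.018, 0.01, 0.002], 0.31]
[[-0.016, 0.013, 0.002], 0.31]

from [ 0.465 -0.09   0.26 ] -87.4 tilt [-0.003  0.001 -1.   ] q [-0.28  0.31  1.32 -0.    1.51 -0.38] F [-0.   0.1 -0.6] g 0.0123 t 6.25
[[0.0, 0.0, 0.138], -0.0]
[[0.0, 0.0, 0.138], -0.0]
```

Call:
play_rows([
  [-1, [-0.015, -0.015, 0.002], 0.31],
  [-1, [-0.017, -0.012, 0.002], 0.31],
  [-1, [-0.019, -0.009, 0.002], 0.31],
  [-1, [-0.02, -0.006, 0.002], 0.31],
  [-1, [-0.021, -0.003, 0.002], 0.31],
  [-1, [-0.021, 0, 0.002], 0.31],
  [-1, [-0.021, 0.004, 0.002], 0.31],
  [-1, [-0.02, 0.007, 0.002], 0.31],
])

```text
clock: 7.25
tcp_pos: [0.4755, -0.0781, 0.2622]
tcp_rot: [-3.088, -0.572, 0.003]
contact_force: [0.4, -0.1, 0.3]
grip_width: 0.0001
finger_force: 0.0
```

Call:
play_rows([
  [-1, [-0.018, 0.01, 0.002], 0.31],
  [-1, [-0.016, 0.013, 0.002], 0.31],
  [-1, [0, 0, 0.138], 0],
  [-1, [0, 0, 0.138], 0],
  [-1, [0, 0, 0], 0],
])

```text
clock: 7.88
tcp_pos: [0.4636, -0.09, 0.1484]
tcp_rot: [-3.136, -0.074, 0.013]
contact_force: [0.1, 0.1, 0.9]
grip_width: 0.0007
finger_force: 0.0
```

Run:
```python
from h import *
plan(.505,-.09,.15,-87.4)
```

```text
from [ 0.4636 -0.09    0.1484] -87.31 tilt [-0.008  0.004 -1.   ] q [-0.44  0.34  1.65  0.    1.16  1.08] F [0.1 0.1 0.9] g 0.0007 t 7.875
[[0.103, 0.005, -0.004], 0.003]
```

Call:
play_rows([
  [-1, [0.05, 0, 0], 0],
  [-1, [0.05, 0, -0.004], 0],
  [-1, [0.04, 0, -0.01], 0],
  [-1, [0.04, 0, -0.02], 0],
  [-1, [0.04, 0, -0.02], 0],
  [-1, [0.04, 0, -0.02], 0],
])

```text
clock: 8.62
tcp_pos: [0.5703, -0.086, 0.1838]
tcp_rot: [3.14, 0.074, 0.003]
contact_force: [-0.8, -0.3, -0.6]
grip_width: 0.0006
finger_force: 0.3
```

Call:
play_rows([
  [-1, [0.04, 0, -0.012], 0],
  [-1, [0.04, 0, -0.01], 0],
  [-1, [0.04, 0, -0.006], 0],
  [-1, [0.04, 0, 0], 0],
  [-1, [0.03, 0, 0], 0],
  [-1, [0, 0, 0], 0],
])

```text
clock: 9.38
tcp_pos: [0.646, -0.0823, 0.194]
tcp_rot: [3.14, 0.075, 0.003]
contact_force: [-0.4, -0.3, 0.6]
grip_width: 0.0005
finger_force: 0.0
```

Run:
```python
from h import *
plan(.5,-.09,.23,-87.4)
s=manip.read_camera("side")[:,:,::-1]
b=cv2.resize(s[210:410,220:420],None,fx=3,fy=3,interpolation=cv2.INTER_CUBIC);cv2.imwrite("pics/c3.png",b)
```

```text
from [ 0.646  -0.0823  0.194 ] -87.28 tilt [ 0.002 -0.001 -1.   ] q [-0.31  0.59  1.06  0.    1.48  1.22] F [-0.4 -0.3  0.6] g 0.0005 t 9.375
[[-0.122, 0.001, -0.03], 0.001]
[[-0.122, 0.001, -0.03], 0.001]
[[-0.122, 0.001, -0.03], 0.001]
```

View pics/c3.png

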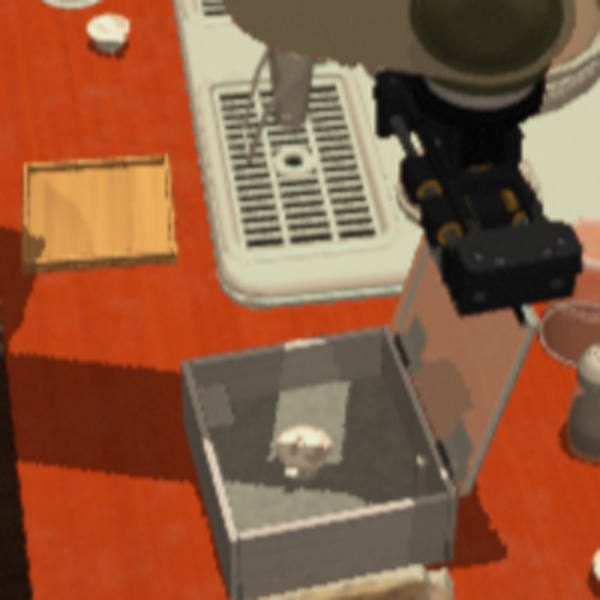

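The lid is past upright, leaning back at (470,380). The pod rim is at (303,443) with its tab at (290,472). I'll back off to measure the pod from both views.

Call:
play_rows([
  [0.5, [-0.12, 0, -0.03], 0],
  [0.5, [-0.12, -0.02, -0.03], 0],
  [0.5, [-0.13, -0.04, -0.03], 0],
  [0.5, [-0.13, -0.06, -0.02], 0],
  [0.5, [-0.12, -0.06, 0], 0],
  [0.5, [0, 0, 0], 0],
])

```text
clock: 10.18
tcp_pos: [0.3915, -0.0208, 0.2375]
tcp_rot: [3.14, 0.075, 0.002]
contact_force: [1.0, -0.8, 0.1]
grip_width: 0.0583
finger_force: 0.0
```

Run:
```python
from h import *
t=manip.read_camera("top")[:,:,::-1];s=manip.read_camera("side")[:,:,::-1]
cv2.imwrite("pics/t4.png",t);cv2.imwrite("pics/s4.png",s)
a=cv2.resize(t[225:285,375:440],None,fx=6,fy=6,interpolation=cv2.INTER_CUBIC)
b=cv2.resize(s[325:405,280:345],None,fx=6,fy=6,interpolation=cv2.INTER_CUBIC)
h=480;a=cv2.copyMakeBorder(a,0,h-a.shape[0],0,0,0)
cv2.imwrite("pics/c4.png",np.hstack([a,b]))
print(a.shape,b.shape,manip.get_state()["tcp_pos"])
```

```text
(480, 390, 3) (480, 390, 3) [ 0.39460986 -0.02232448  0.2373255 ]
```

View pics/c4.png

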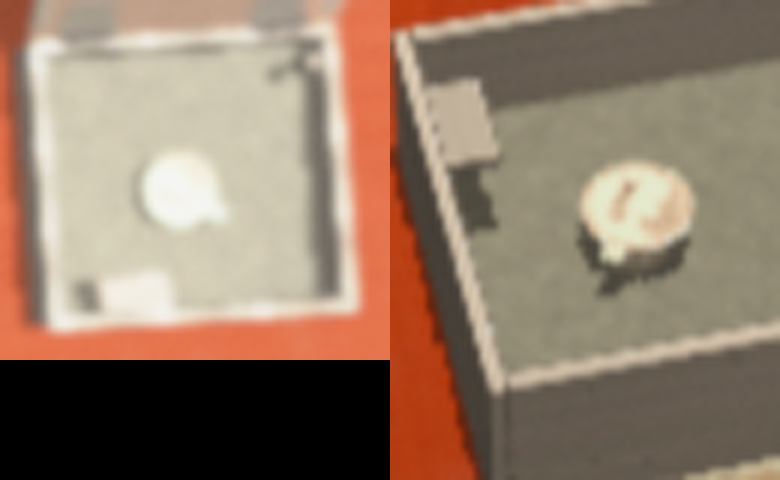

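Pod disc centre is at (179,189) in the top crop with its tab tip at (222,216). In the side crop the disc is at (248,205) and the tab at (223,258).

Run:
```python
from h import *
np.set_printoptions(precision=4,suppress=True)
T=lambda c:((c[0]+.5)/6-.5+375,(c[1]+.5)/6-.5+225)
S=lambda c:((c[0]+.5)/6-.5+280,(c[1]+.5)/6-.5+325)
p,e=tri(T((179,189)),S((248,205)));q,f=tri(T((222,216)),S((223,258)))
print(p,e,q,f,"tab az",[math.degrees(math.atan2(*(b-a)[1::-1])) for a,b in((p,q),(onz("top",*T((179,189)),.043),onz("top",*T((222,216)),.043)),(onz("side",*S((248,205)),.043),onz("side",*S((223,258)),.043)))])
print(onz("top",*T((179,189)),.043),onz("side",*S((248,205)),.043))
# check calibration with known TCP: tray from two views
t=cv2.imread("pics/t4.png");s=cv2.imread("pics/s4.png")
for n,im,r in(("top",t,(284,268,335,316)),("side",s,(222,258,284,302))):
    hsv=cv2.cvtColor(im,cv2.COLOR_BGR2HSV)
    m=((hsv[...,0]>13)&(hsv[...,0]<26)&(hsv[...,1]>60)&(hsv[...,2]>80)).astype(np.uint8)
    q=np.zeros_like(m);q[r[1]:r[3],r[0]:r[2]]=m[r[1]:r[3],r[0]:r[2]]
    nl,l,st,ce=cv2.connectedComponentsWithStats(q);k=1+np.argmax(st[1:,4]);c=np.argwhere(l==k)[:,::-1].astype(np.float32)
    R=cv2.minAreaRect(c);hull=cv2.approxPolyDP(cv2.convexHull(c),4,True)[:,0]
    print(n,st[k],hull.tolist(),[onz(n,*x,.012)[:2] for x in hull],onz(n,*R[0],.012))
```

```text
[ 0.5511 -0.0571  0.0404] 0.0012736291235510744 [ 0.5372 -0.0793  0.0419] 0.00041062274376351847 tab az [-122.11358309350634, -123.36114850031517, -121.38086861714206]
[ 0.5516 -0.0567  0.043 ] [ 0.55   -0.0593  0.043 ]
top [ 289  271   40   40 1365] [[327.0, 274.0], [325.0, 310.0], [290.0, 307.0], [293.0, 272.0]] [array([0.4992, 0.1889]), array([0.3841, 0.1977]), array([0.3958, 0.31  ]), array([0.5077, 0.2986])] [0.4474 0.2486 0.012 ]
side [241 262  38  38 912] [[277.0, 296.0], [242.0, 299.0], [241.0, 289.0], [256.0, 264.0], [275.0, 262.0]] [array([0.4947, 0.1751]), array([0.4141, 0.1809]), array([0.4154, 0.2156]), array([0.4611, 0.2999]), array([0.5081, 0.2984])] [0.46   0.2392 0.012 ]
```

Run:
```python
from h import *
np.set_printoptions(precision=4,suppress=True)
plan(.551,-.058,.13,-60)
print();plan(.551,-.058,.026,start=(.551,-.058,.13,-60))
S=lambda c:((c[0]+.5)/3-.5+220,(c[1]+.5)/3-.5+210)
tc=[(293,272),(327.5,273.5),(326,310),(290,307.5)];sc=[(22,165),(167,157),(177,257),(22,268)]
# order: rear-left,rear-right,front-right,front-left ; side: up=left(y+), right=rear
sc=[(167,157),(177,257),(22,268),(22,165)]
P=np.array([tri(a,S(b))[0] for a,b in zip(tc,sc)]);print(P,P.mean(0))
```

```text
from [ 0.3946 -0.0223  0.2373] -87.31 tilt [ 0.002 -0.001 -1.   ] q [-0.36  0.11  1.68 -0.    1.35  1.17] F [ 0.6 -0.8 -0.1] g 0.0654 t 10.275
[[0.097, 0.027, 0.067], -0.228]
[[0.093, 0.038, 0.067], -0.228]
[[0.088, 0.049, 0.067], -0.228]
[[0.081, 0.059, 0.067], -0.228]

from [ 0.551 -0.058  0.13 ] -60 tilt [ 0.002 -0.001 -1.   ] q [-0.36  0.11  1.68 -0.    1.35  1.17] F [ 0.6 -0.8 -0.1] g 0.0654 t 10.275
[[0.0, 0.0, 0.13], 0.0]
[[0.0, 0.0, 0.13], 0.0]
[[0.5083 0.2985 0.0118]
 [0.5003 0.1869 0.0024]
 [0.3819 0.1944 0.0055]
 [0.3926 0.3101 0.0127]] [0.4458 0.2475 0.0081]
```

Call:
play_rows([
  [0.5, [0.097, 0.027, 0.067], -0.228],
  [0.5, [0.093, 0.038, 0.067], -0.228],
  [0.5, [0.088, 0.049, 0.067], -0.228],
  [0.5, [0.081, 0.059, 0.067], -0.228],
  [0.5, [0, 0, 0], 0],
])

```text
clock: 10.9
tcp_pos: [0.553, -0.0587, 0.1261]
tcp_rot: [-3.032, -0.814, 0.005]
contact_force: [-1.4, 0.4, 0.1]
grip_width: 0.0663
finger_force: 0.0
```

Run:
```python
from h import *
plan(.551,-.058,.026,-60,nmin=3)
```

```text
from [ 0.553  -0.0587  0.1261] -59.94 tilt [-0.003  0.001 -1.   ] q [-0.32  0.5   1.45 -0.    1.19  0.73] F [-1.4  0.4  0.1] g 0.0663 t 10.9
[[-0.001, -0.001, 0.083], 0.001]
[[-0.001, -0.001, 0.083], 0.001]
[[-0.001, -0.001, 0.083], 0.001]
```

Call:
play_rows([
  [0.5, [0, 0, 0.1], 0],
  [0.5, [0, 0, 0.1], 0],
  [0.5, [0, 0, 0.06], 0],
  [0.5, [0, 0, 0], 0],
  [-1, [0, 0, 0], 0],
  [-1, [0, 0, 0], 0],
  [-1, [0, 0, 0], 0],
  [-1, [0, 0, 0], 0],
], grip_force=8)

```text
clock: 11.9
tcp_pos: [0.5513, -0.0577, 0.0255]
tcp_rot: [3.034, 0.814, 0.001]
contact_force: [0.1, 0.3, 2.4]
grip_width: 0.0367
finger_force: 8.0
```

Call:
play_rows([
  [-1, [0, 0, -0.03], 0],
  [-1, [0, 0, -0.1], 0],
  [-1, [0, 0, -0.12], 0],
  [-1, [0, 0, -0.1], 0],
  [-1, [0, 0, 0], 0],
])

```text
clock: 12.52
tcp_pos: [0.5522, -0.058, 0.1688]
tcp_rot: [3.03, 0.814, 0.009]
contact_force: [0.8, -0.7, -0.0]
grip_width: 0.0363
finger_force: 8.0
```

Run:
```python
from h import *
plan(.446,.248,.16,-80)
s=manip.read_camera("side")[:,:,::-1]
b=cv2.resize(s[190:410,220:440],None,fx=2.7,fy=2.7,interpolation=cv2.INTER_CUBIC);cv2.imwrite("pics/c5.png",b)
```

```text
from [ 0.5522 -0.058   0.1688] -59.93 tilt [ 0.006 -0.002 -1.   ] q [-0.32  0.45  1.4   0.    1.29  0.73] F [ 0.8 -0.7 -0. ] g 0.0363 t 12.525
[[0.026, -0.132, 0.004], 0.111]
[[0.018, -0.134, 0.004], 0.111]
[[0.01, -0.135, 0.004], 0.111]
[[0.002, -0.135, 0.004], 0.111]
[[-0.006, -0.135, 0.004], 0.111]
[[-0.014, -0.134, 0.004], 0.111]
```

View pics/c5.png

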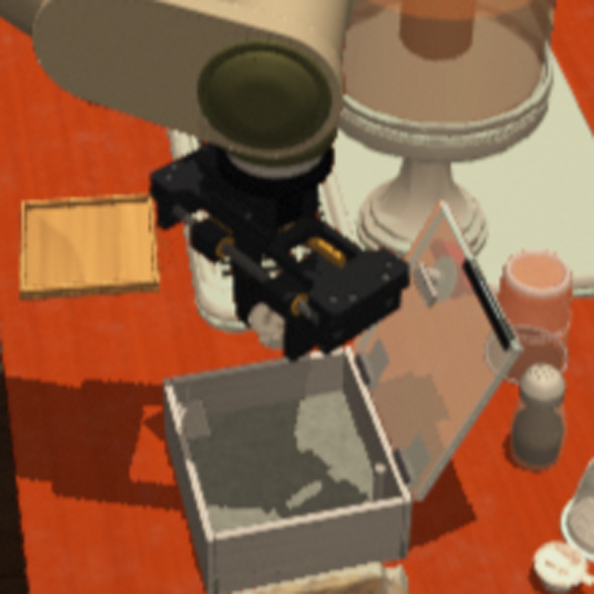

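The pod is held at (265,325) between the fingers, possibly slightly tilted. The lid rests open behind it. Next is the carry to the tray.

Call:
play_rows([
  [-1, [0.026, -0.132, 0.004], 0.111],
  [-1, [0.018, -0.134, 0.004], 0.111],
  [-1, [0.01, -0.135, 0.004], 0.111],
  [-1, [0.002, -0.135, 0.004], 0.111],
  [-1, [-0.006, -0.135, 0.004], 0.111],
  [-1, [-0.014, -0.134, 0.004], 0.111],
  [-1, [0, 0, 0], 0],
])

```text
clock: 13.45
tcp_pos: [0.4427, 0.2507, 0.1544]
tcp_rot: [3.129, 0.283, -0.004]
contact_force: [0.4, -0.9, -0.2]
grip_width: 0.0362
finger_force: 8.0
```

Run:
```python
from h import *
plan(.446,.248,.07,-80)
```

```text
from [0.4427 0.2507 0.1544] -79.67 tilt [-0.003 -0.    -1.   ] q [0.28 0.39 1.55 0.   1.21 1.67] F [ 0.4 -0.9 -0.2] g 0.0362 t 13.45
[[0.004, 0.004, 0.105], 0.005]
[[0.004, 0.004, 0.105], 0.005]
```

Call:
play_rows([
  [-1, [0.004, 0.003, 0.1], 0],
  [-1, [0, 0, 0.1], 0],
  [-1, [0, 0, 0.06], 0],
  [-1, [0, 0, 0], 0],
])

```text
clock: 13.95
tcp_pos: [0.4457, 0.2462, 0.0498]
tcp_rot: [3.128, 0.275, -0.008]
contact_force: [-0.1, -0.2, 0.3]
grip_width: 0.0361
finger_force: 8.0
```

Run:
```python
from h import *
plan(.446,.248,.010,-80)
t=manip.read_camera("top")[:,:,::-1];s=manip.read_camera("side")[:,:,::-1]
a=cv2.resize(t[250:330,270:350],None,fx=4.8,fy=4.8,interpolation=cv2.INTER_CUBIC)
b=cv2.resize(s[235:315,215:295],None,fx=4.8,fy=4.8,interpolation=cv2.INTER_CUBIC)
cv2.imwrite("pics/c6.png",np.hstack([a,b]))
```

```text
from [0.4457 0.2462 0.0498] -79.97 tilt [-0.005 -0.001 -1.   ] q [ 0.27  0.54  1.67 -0.    0.94  1.67] F [-0.1 -0.2  0.3] g 0.0361 t 13.95
[[0.001, -0.004, 0.099], 0.001]
```

View pics/c6.png

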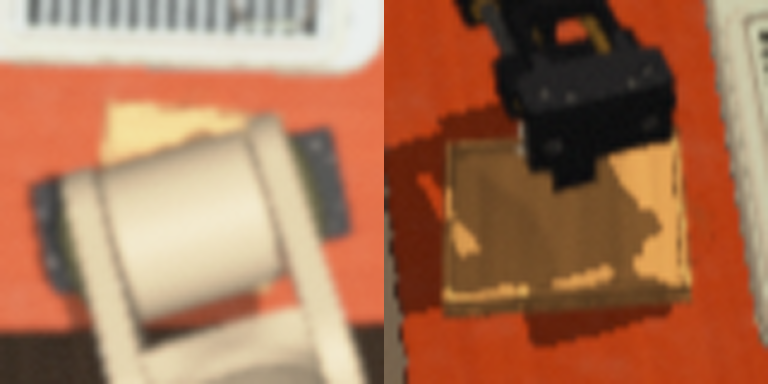

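The pod is hidden by the near finger, but the finger tip is over the tray at (575,185). I'll lower it gently, watching the force.

Call:
play_rows([
  [-1, [0.001, -0.003, 0.05], 0],
  [-1, [0, 0, 0.03], 0],
  [-1, [0, 0, 0.01], 0],
  [-1, [0, 0, 0], 0],
])

```text
clock: 14.55
tcp_pos: [0.4469, 0.2487, 0.0158]
tcp_rot: [-3.129, -0.276, -0.0]
contact_force: [0.2, -0.5, -0.5]
grip_width: 0.0361
finger_force: 8.0
```

Call:
play_rows([
  [-1, [0, 0, 0.003], 0],
  [-1, [0, 0, 0.003], 0],
  [-1, [0, 0, 0], 0],
])

```text
clock: 14.92
tcp_pos: [0.4467, 0.2487, 0.0132]
tcp_rot: [-3.129, -0.276, -0.0]
contact_force: [0.1, 0.5, -0.8]
grip_width: 0.0358
finger_force: 8.0
```

Call:
play_rows([
  [-1, [0, 0, 0.004], 0],
  [-1, [0, 0, 0.003], 0],
  [-1, [0, 0, 0], 0],
  [-1, [0, 0, 0], 0],
])

```text
clock: 15.42
tcp_pos: [0.4467, 0.2487, 0.0103]
tcp_rot: [3.129, 0.276, -0.0]
contact_force: [0.2, 0.4, -0.2]
grip_width: 0.0362
finger_force: 8.0
```

Call:
play_rows([
  [-1, [0, 0, 0.003], 0],
  [-1, [0, 0, 0.002], 0],
  [-1, [0, 0, 0], 0],
  [-1, [0, 0, 0], 0],
])

```text
clock: 15.92
tcp_pos: [0.4467, 0.2487, 0.0083]
tcp_rot: [-3.129, -0.276, 0.0]
contact_force: [-0.2, -0.4, 1.1]
grip_width: 0.0362
finger_force: 8.0
```

Call:
play_rows([
  [-1, [0, 0, 0.002], 0],
  [-1, [0, 0, 0], 0],
  [-1, [0, 0, 0], 0],
])

```text
clock: 16.3
tcp_pos: [0.4468, 0.2487, 0.0076]
tcp_rot: [-3.129, -0.276, -0.0]
contact_force: [0.7, -0.4, 0.8]
grip_width: 0.0362
finger_force: 8.0
```

Call:
play_rows([
  [-1, [0, 0, 0.001], 0],
  [-1, [0, 0, 0], 0],
  [0.1, [0, 0, 0], 0],
  [0.1, [0, 0, 0], 0],
  [0.1, [0, 0, -0.02], 0],
  [0.1, [0, 0, -0.1], 0],
  [0.1, [0, 0, -0.14], 0],
  [0.1, [0, 0, -0.14], 0],
])

```text
clock: 17.3
tcp_pos: [0.4463, 0.2486, 0.1693]
tcp_rot: [3.129, 0.276, -0.0]
contact_force: [0.1, 0.4, -0.4]
grip_width: 0.0482
finger_force: 0.0
```

Call:
play_rows([
  [0.1, [-0.1, 0.12, -0.05], 0],
  [0.1, [-0.1, 0.12, -0.02], 0],
  [0.1, [-0.06, 0.14, 0], 0],
  [0.1, [0, 0.15, 0], 0],
  [0.1, [0, 0.1, 0], 0],
  [0.1, [0, 0, 0], 0],
])

```text
clock: 18.05
tcp_pos: [0.3904, -0.0166, 0.1945]
tcp_rot: [3.13, 0.269, 0.001]
contact_force: [0.0, -0.3, -0.4]
grip_width: 0.0484
finger_force: 0.0
```

Run:
```python
from h import *
t=manip.read_camera("top")[:,:,::-1];s=manip.read_camera("side")[:,:,::-1]
a=cv2.resize(t[150:330,150:450],None,fx=2.6,fy=2.6,interpolation=cv2.INTER_CUBIC)[:,:780][:, :]
a=cv2.resize(t[225:325,280:440],None,fx=2.4,fy=2.4,interpolation=cv2.INTER_CUBIC)
b=cv2.resize(s[210:430,215:475],None,fx=1.6,fy=1.6,interpolation=cv2.INTER_CUBIC)
c=cv2.resize(s[250:310,220:290],None,fx=5,fy=5,interpolation=cv2.INTER_CUBIC)[:, :384]
w=np.zeros((600,800,3),np.uint8);w[:240,:384]=a;w[:352,384:800]=b;w[245:545,:350]=c
cv2.imwrite("pics/c7.png",w);print(manip.get_state()["clock"])
```

```text
18.15
```

View pics/c7.png

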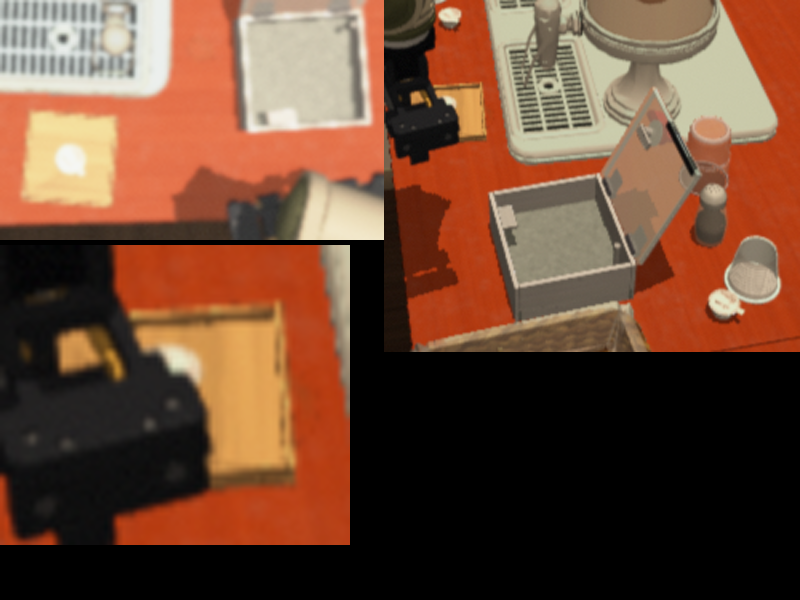

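In the top panel the pod is a round white disc at (70,158), in the middle of the tray. The case is empty, the lid is open and the bystanders are in place. The gripper hides the pod in the side view, so I'll move aside and check numerically that it is upright.

Call:
play_rows([
  [0.1, [0, 0.1, -0.14], 0],
  [0.1, [0, 0.1, -0.14], 0],
  [0.1, [0, 0.1, -0.1], 0],
  [0.1, [0, 0.05, 0], 0],
  [0.1, [0, 0, 0], 0],
])

```text
clock: 18.77
tcp_pos: [0.4132, -0.1447, 0.3346]
tcp_rot: [-3.128, -0.275, 0.003]
contact_force: [-0.2, 0.6, -0.3]
grip_width: 0.0487
finger_force: 0.0
```

Run:
```python
from h import *
np.set_printoptions(precision=4,suppress=True)
C={}
for n,r in(("top",(294,276,326,306)),("side",(232,266,276,296))):
    im=manip.read_camera(n)[:,:,::-1];hsv=cv2.cvtColor(np.ascontiguousarray(im),cv2.COLOR_BGR2HSV)
    m=np.zeros(hsv.shape[:2],np.uint8);m[r[1]:r[3],r[0]:r[2]]=((hsv[...,1]<70)&(hsv[...,2]>140))[r[1]:r[3],r[0]:r[2]]
    nl,l,st,ce=cv2.connectedComponentsWithStats(m);k=1+np.argmax(st[1:,4]);C[n]=ce[k];print(n,st[k],ce[k])
    y,x=st[k][1],st[k][0]
    print(hsv[y-1:y+st[k][3]+3,x-1:x+st[k][2]+1,1])
print(tri(C["top"],C["side"]))
```

```text
top [303 285  13  14 150] [309.2333 291.3267]
[[102  99 100  94  87  81  77  79  79  86  92  97 100 101 101]
 [100  98  90  75  54  41  39  41  47  56  70  84  94  98  99]
 [ 98  91  70  41  22  14  15  17  22  27  40  60  80  95  98]
 [ 95  76  43  19   8   5   5   7  14  19  24  34  62  85  96]
 [ 87  57  23   8   5   3   3   5   9  18  21  28  45  73  92]
 [ 79  43  15   6   5   4   3   3   7  15  20  24  32  60  86]
 [ 76  32  11   7   7   5   4   3   5  10  19  21  26  49  79]
 [ 71  29   9   6   9   8   5   4   5   8  14  16  23  46  77]
 [ 75  33   9   4   5   9   8   5   5   5   7  11  21  48  79]
 [ 83  48  16   5   4   5   8   7   4   4   4   7  22  56  87]
 [ 90  69  29   9   4   4   5   5   4   3   4   8  27  66  92]
 [ 94  85  60  25  10   6   5   4   4   4   6  11  29  66  93]
 [ 98  97  85  59  31  20  15  13  13  15  14  15  26  61  90]
 [100 101 101  90  75  61  50  45  45  48  37  27  34  65  90]
 [102 103 104 103  99  94  87  83  85  88  77  64  65  84  98]
 [103 106 105 103 102 101 101 101 100 100  97  92  93  97 101]
 [106 106 103 103 103 102 102 102 103 102 101 101 101 100 101]
 [108 105 106 104 103 104 103 103 102 103 103 101 102 102 100]]Traceback (most recent call last):
  File "<stdin>", line 7, in <module>
    return _wrapfunc(a, 'argmax', axis=axis, out=out, **kwds)
    return bound(*args, **kwds)
ValueError: attempt to get argmax of an empty sequence
```

The top view shows a full round disc of 12–13 px (about 37 mm) with its tab, centred in the tray, so the pod is upright. The arm is clear of everything, so I'm handing in.

```bash
python3 -c "
from cell import manip
print(manip.finish_job())"
```

```text
the job is handed in; nothing more can be done
None
```

I handed the job in at about 19 s: the latch is turned, the lid rests open, and the pod stands upright on the tray; uprightness was confirmed from the top camera only, because the arm blocked the side view.

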